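# Level a warming tray with a spirit level and its levelling foot

## Task

The warming tray is not level. Lay the yellow spirit level inside the white corner marks on its plate, press it down on its rubber thumb pad so that the tray stands on its levelling foot, read the bubble, and turn the black foot knob until the bubble stands centred between its two lines while the level is pressed. Finish while still pressing the level down with the fingers, foot firmly on its pad and bubble centred and still; leave the mug, spice jar and pepper mill where they are.

Things in the scene. Friction and masses are not known exactly. Their poses are not given: they have to be found in the camera images.
- level: Loose yellow spirit level, bar 190 x 24 mm, 24 mm high, 0.25 kg, lying flat on the stone at the start. Origin: centre of the underside; x along the bar to its red-capped end, z up. Take it at the middle across its 24 mm width. A green vial lies on top 22 to 84 mm from the middle, towards the red cap, its top 32 mm above the underside.
- press_pad (a point): Top of the black rubber thumb pad of the level (36 x 20 mm, from 22 mm behind to 14 mm ahead of the middle): the point above the level's middle, 26.5 mm above its underside. Press here, straight down, with closed fingertips.
- bubble (a joint): Pale bubble, 16 mm long, in the green vial: its offset in m from the middle between the two black lines (21 mm apart), positive towards the red cap, stops at +-0.021. It moves towards the higher end, 1 mm for each milliradian of tilt, and needs about 2 s to settle.
- tray_feet: Fixed feet of the warming tray. Origin on the stone under the tray; x points away from the robot, y to the tray's left. Tray 176 (x) x 280 (y) mm, from 130 mm left to 150 mm right of the origin, top 60 mm up; it rocks about a line along x 80 mm left of the origin. Unpressed its right end floats up 0.03-0.04 rad; some 5 N on the thumb pad brings the foot onto its pad, 10-15 N is a good press.
- spot (a point): Point on the plate's top midway between the white corner marks (frame 40 x 200 mm, long along the tray's y), 20 mm right of the tray's origin. z normal to the plate, x and y as the tray's. The level goes here, underside centre on this point, length along y, red cap either way.
- knob (a joint): Angle of the levelling foot's knob, rad, 0 to 6.2, growing clockwise seen from above; stays where left (0.05 N m friction). Clockwise screws the foot down 2 mm per rad, which raises the tray's right end by 7.5 milliradian per rad while it stands on the foot (265 mm from the rocking line). It needs about 0.8 to 1.8 rad, one way or the other.
- knob_grip (a point): Point on the axis of the upright knob, 11 mm below its top: the height to grip. Knob black, round, 34 mm across, 31 mm high, white pointer line, on a lug at the tray's right end, 185 mm from the tray's origin; the lug's bush lies 22 mm below this point. It rocks with the tray.
- foot: Levelling foot under the knob: brass spindle with a 24 mm rubber sole. Origin: centre of the sole's underside.
- thin_pad: Grey round pad, 40 mm across, 3 mm thick, fixed on the stone, either under the levelling foot or, idle, under the tray's left end. Origin at the centre of its underside.
- thick_pad: Cork-coloured round pad, 40 mm across, 8 mm thick, fixed on the stone at the other of these two places. Origin at the centre of its underside.
- mug: White mug with green dots, 78 mm wide, 93 mm high, to the right of the tray. Leave it alone. Origin at the centre of its underside.
- spice_jar: Spice jar with a dark cap, 41 mm wide, 105 mm high, behind the tray. Leave it alone. Origin at the centre of its underside.
- pepper_mill: Walnut pepper mill, 55 mm wide, 172 mm high, behind the tray. Leave it alone. Origin at the centre of its underside.
Things that resemble listed ones, but are neither listed nor needed, are in the scene too. There is more than one size of the level; the job needs the largest.

How it is judged:
By the outcome, as a careful person would: the job done as asked, in the order asked, and still so for the second after the job is handed in, while the arm keeps its last pose, push and grip.
It also fails if it takes over 72 s, if anything falls off the work surface, if the arm or the gripper's body presses on something with over 40 N, if the wrist force passes 120 N, or if a joint passes its speed limit or range.

## Robot

A 6-joint arm with a two-finger parallel gripper is mounted at the origin on a cart in front of the work surface, level with it; the furniture and walls round the work are solid. World frame = base frame: x ahead of the robot, y to its left, z up, the work surface at z = 0. Lengths are in m, angles in rad, forces in N, time in s.
With the tool pointing down it reaches from about 0.275 to 0.825 m from the base axis. Payload 4.9 kg.
Tool frame: the origin (TCP) lies midway between the tips of the shut fingers; the grasp point (between the pads) lies 19 mm behind it (bot.grip_depth is the distance from the TCP to the grasp point, in m); z points along the fingers, y is the line along which they close (so a half turn about z gives the same grasp; the last joint's range is limited). The gripper opens to 85 mm and grips with 20 to 120 N. Pads are 22 mm wide; open, the fingers measure 114 mm over their backs; the gripper's body (76 mm by 85 mm) begins 54 mm behind the grasp point. The pads swing forward as they close: fully open they stand 13 mm farther back than shut.
Start: joints at [1.057, 0.326, -0.193, 1.052, 0, 1.437], TCP at [0.204, 0.511, 0.231] pointing down, gripper open.
Joint ranges: [-2.65, 2.65], [-0.97, 1.79], [-1.3, 1.35], [-1.93, 2.1], [-1.47, 1.37], [-3.14, 3.14]. Speed limits (rad/s): [2.57, 2.57, 3.14, 3.14, 3.14, 3.14].

## Interface

Orientations are given as a unit quaternion [w, x, y, z].
In Python, from cell import bot gives the robot as it stands. Calls block until the motion is done:
- bot.move_pose(position, orientation): joint-space move of the TCP to a pose.
- bot.move_linear(position, speed=0.15, rotation=None, until_force=None): straight line of the TCP; rotation=None keeps the orientation; speed is the mean speed in m/s. With until_force (N) it stops when the force on the tool has changed by that much, and returns True; else False.
- bot.goto_joints(angles): joint-space move.
- bot.set_gripper(opening, grasp_force=None): opening from 0.0 (shut) to 1.0 (fully open); grasp_force is the grip in N (None keeps the last); returns when the fingers have stopped.
- bot.wait(seconds).
- bot.solve_ik(position, orientation): joint angles nearest the present ones, or None.
- bot.camera(name): name is "scene" or "top" or "wrist"; returns the picture (400x640x3 uint8, red, green, blue); there is no depth.
- bot.calibration(name): a dict with "mtx" (3x3 intrinsics, pixels), "extrinsics" (4x4, takes a point from world to camera coordinates); the wrist camera has in their place "hand_eye" (4x4, takes a point from camera to tool coordinates, whose origin is the TCP and whose axes are the flange's). Camera axes: x right, y down, z forward; pixel columns grow to the right and rows downward; lengths in m; the calibration is good to about 2 mm. A picture is of the moment at which its call begins: read the wrist's pose just before it. calibration takes no time and is no camera call.
A pose or a line that the arm cannot do raises bot.PlanningError and nothing moves.
- bot.close_job(): hands the job in; it is judged then, once.
Trained networks look in the newest picture that a camera, given by its name, has taken for a name from the list of things; names that differ only in an ending like _2 or _b are one class to them, and where a whole thing is asked for, a point or a joint stands for the part that bears it (a point fixed in the world has none). Each returns a list of dicts, best first, with "confidence" (0 to 1); they miss things now and then, are a little off and sometimes report something else, mostly with a low value. They report only what shows in the picture. A call takes as long as a camera call. They do not tell look-alikes from the thing itself.
- bot.search_frame(camera, thing): "bbox" ([left, top, width, height] in pixels, round what is visible of it).
Readings, each from a call of its own:
- bot.read_clock(): time.
- bot.read_joint_positions(): joint angles.
- bot.read_joint_vel(): joint speeds.
- bot.read_joint_efforts(): joint torques, N m.
- bot.read_position(): TCP position.
- bot.read_tool_rot(): TCP orientation.
- bot.read_ft_force(): force on the tool from outside, world axes, zero at the start.
- bot.read_moment(): the same for the moment, N m.
- bot.read_gripper_width(): opening from 0.0 (shut) to 1.0 (fully open).
- bot.read_finger_force(): force on a finger pad.
Only numpy, scipy, OpenCV 4.12 (cv2) and the standard library are available. Lean on these libraries where they do the work, as an engineer would, in place of code of your own. Each camera call takes 0.05 s, during which the arm holds its last target. There are 200 camera calls.

## Working session

There is one attempt and no reset: what is moved stays moved. The work goes in short steps, each a Python script; the robot and the scene stay as the last script left them, time stands still between calls to the robot, and variables do not carry over. Pictures are saved under pics/ and viewed, at most 10 in all, crops included, and the job is handed in when it is done.

```bash
ls; mkdir -p pics; python3 - <<'E'
from cell import bot
import cv2,numpy as np
for c in ("scene","top"):
    im=bot.camera(c); cv2.imwrite(f"pics/{c}0.png",im[:,:,::-1])
    for t in ("level","press_pad","tray_feet","knob","thin_pad","thick_pad","mug","spice_jar","pepper_mill","foot"):
        print(c,t,[(d['bbox'],round(d['confidence'],2)) for d in bot.search_frame(c,t)][:4])
    k=bot.calibration(c); print(k['mtx'].round(1).tolist(),np.round(k['extrinsics'],3).tolist())
print(bot.calibration("wrist"),bot.read_clock())
E
```

```text
pics
scene level [([207.1, 181.9, 18.3, 30.9], 0.62), ([231.6, 131.2, 17.3, 42.0], 0.6), ([183.5, 153.9, 27.4, 24.2], 0.5)]
scene press_pad [([206.6, 179.6, 17.6, 37.1], 0.79), ([230.1, 130.0, 26.1, 44.7], 0.71), ([185.8, 156.1, 24.5, 21.9], 0.64)]
scene tray_feet [([260.3, 171.2, 96.0, 96.4], 0.86)]
scene knob [([328.4, 241.9, 10.4, 14.4], 0.71)]
scene thin_pad []
scene thick_pad []
scene mug [([356.3, 295.7, 32.4, 59.9], 0.78)]
scene spice_jar [([396.2, 191.0, 20.9, 33.3], 0.62)]
scene pepper_mill [([370.4, 154.6, 24.7, 45.3], 0.97), ([395.2, 191.0, 21.2, 32.2], 0.42)]
scene foot [([396.0, 189.4, 20.0, 36.0], 0.44)]
[[460.3, 0.0, 318.8], [0.0, 460.3, 197.8], [0.0, 0.0, 1.0]] [[0.859, -0.512, -0.014, -0.487], [-0.379, -0.617, -0.69, 0.237], [0.345, 0.598, -0.724, 1.188], [0.0, 0.0, 0.0, 1.0]]
top level [([157.0, 223.5, 70.7, 22.6], 0.87), ([161.5, 275.6, 43.7, 17.4], 0.83), ([217.0, 281.6, 45.5, 12.7], 0.79)]
top press_pad [([161.2, 278.1, 45.3, 14.2], 0.73), ([218.8, 282.3, 48.0, 9.8], 0.57), ([164.6, 219.2, 61.7, 28.6], 0.56)]
top tray_feet [([265.0, 188.1, 123.5, 70.4], 0.65), ([
[... 273 characters left out ...]

[[477.6, 0.0, 323.3], [0.0, 477.6, 209.1], [0.0, 0.0, 1.0]] [[0.025, -0.999, 0.019, -0.061], [-0.992, -0.027, -0.122, 0.539], [0.122, -0.016, -0.992, 1.37], [0.0, 0.0, 0.0, 1.0]]
{'mtx': array([[284.58349803,   0.        , 320.50197715],
       [  0.        , 284.58349803, 202.55276902],
       [  0.        ,   0.        ,   1.        ]]), 'hand_eye': array([[-5.34265916e-04, -9.60457919e-01, -2.78424676e-01,
         7.21610730e-02],
       [ 9.99998971e-01, -8.83733580e-04,  1.12965400e-03,
         2.10869745e-04],
       [-1.33103837e-03, -2.78423786e-01,  9.60457403e-01,
        -1.42534897e-01],
       [ 0.00000000e+00,  0.00000000e+00,  0.00000000e+00,
         1.00000000e+00]])} 1.1
```

```bash
python3 - <<'E'
import cv2
a=cv2.imread("pics/top0.png")[110:320,140:480]
cv2.imwrite("pics/top0c.png",cv2.resize(a,None,fx=2.3,fy=2.3,interpolation=cv2.INTER_CUBIC))
E
```

```text
(no output)
```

View pics/top0c.png

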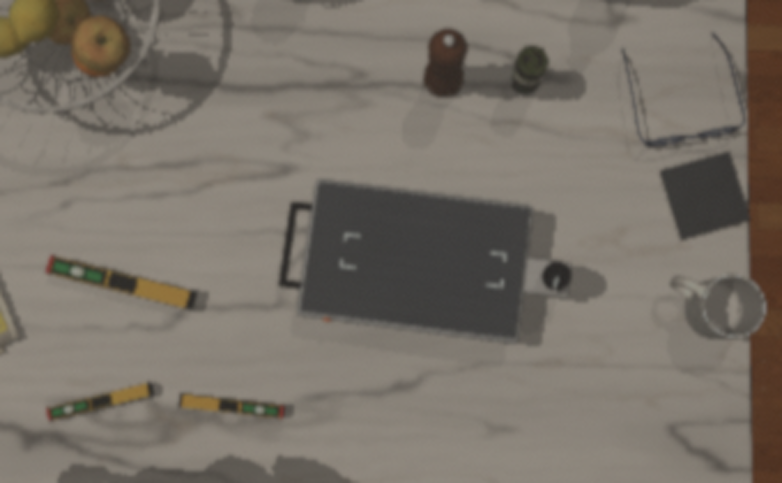

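```bash
cat > h.py <<'E'
from cell import bot
import cv2,numpy as np
from scipy.spatial.transform import Rotation as R
def q2R(q): return R.from_quat(np.roll(q,-1)).as_matrix()
def R2q(M): return np.roll(R.from_matrix(M).as_quat(),1)
def down(yaw):
    "tool z down, tool x axis at angle yaw in the world xy plane"
    c,s=np.cos(yaw),np.sin(yaw); x=np.array([c,s,0]); z=np.array([0,0,-1.]); return R2q(np.c_[x,np.cross(z,x),z])
def cam(name,pose=None):
    "K, camera centre, R cam->world"
    k=bot.calibration(name)
    if name!="wrist": T=np.linalg.inv(k['extrinsics'])
    else:
        T=np.eye(4);T[:3,:3]=q2R(pose[1]);T[:3,3]=pose[0];T=T@k['hand_eye']
    return k['mtx'],T[:3,3],T[:3,:3]
def ray(c,px):
    K,o,M=c; d=M@np.linalg.solve(K,[px[0],px[1],1.]); return o,d/np.linalg.norm(d)
def onz(c,px,z):
    o,d=ray(c,px); return o+d*(z-o[2])/d[2]
def tri(rays):
    A=np.zeros((3,3));b=np.zeros(3)
    for o,d in rays: P=np.eye(3)-np.outer(d,d);A+=P;b+=P@o
    p=np.linalg.solve(A,b); return p,[np.linalg.norm((np.eye(3)-np.outer(d,d))@(p-o)) for o,d in rays]
def proj(c,p):
    K,o,M=c; v=K@(M.T@(np.asarray(p)-o)); return v[:2]/v[2]
def snap(fn):
    pose=(np.array(bot.read_position()),np.array(bot.read_tool_rot())); im=bot.camera("wrist")
    cv2.imwrite(fn,im[:,:,::-1]); np.savez(fn[:-4],p=pose[0],q=pose[1]); return cam("wrist",pose),im
def load(fn):
    d=np.load(fn[:-4]+".npz"); return cam("wrist",(d['p'],d['q'])),cv2.imread(fn)
E
python3 - <<'E'
from h import *
t=cam("top"); f=lambda x,y:(140+x/2.3,110+y/2.3)
for n,p,z in [("red",(48,264),.024),("tail",(205,300),.024),("m1",(345,238),.062),("m2",(340,268),.062),("m3",(507,255),.066),("m4",(504,286),.066),("knob",(557,272),.08),("cornTL",(318,181),.06),("BL",(300,313),.06),("TR",(531,206),.065),("BR",(518,338),.065),("mug",(735,307),.09)]:
    print(n,onz(t,f(*p),z).round(3))
print(q2R(bot.read_tool_rot()).round(3),bot.read_ft_force())
print(tri([ray(t,(192.3,234.8)),ray(cam("scene"),(240.2,152.2))]))
E
```

```text
red [0.482 0.427 0.024]
tail [0.442 0.226 0.024]
m1 [0.522 0.049 0.062]
m2 [0.484 0.054 0.062]
m3 [ 0.505 -0.154  0.066]
m4 [ 0.467 -0.15   0.066]
knob [ 0.485 -0.214  0.08 ]
cornTL [0.593 0.085 0.06 ]
BL [0.427 0.102 0.06 ]
TR [ 0.568 -0.183  0.065]
BR [ 0.403 -0.169  0.065]
mug [ 0.447 -0.431  0.09 ]
[[-0.929  0.371  0.   ]
 [ 0.371  0.929  0.   ]
 [-0.     0.    -1.   ]] [0.52449059 0.55216913 0.57049408]
(array([0.45898602, 0.33672182, 0.01048084]), [np.float64(0.002869060147197912), np.float64(0.002869060147198031)])
```

```bash
python3 - <<'E'
from h import *
for i,(p,y) in enumerate([((.47,-.07,.22),1.487),((.53,-.05,.20),1.487),((.44,.30,.13),1.38),((.48,.34,.13),1.38)]):
    bot.move_pose(p,down(y)); c,im=snap(f"pics/w{i}.png"); print(bot.read_clock(),bot.read_joint_positions())
    for t in (("knob","press_pad") if i<2 else ("level","press_pad")): print(t,[(np.round(d['bbox']),round(d['confidence'],2)) for d in bot.search_frame("wrist",t)][:3])
E
```

```text
3.4333 [-3.01906777e-01  1.96953993e-01 -3.97719384e-01  9.76128392e-01
  1.82484256e-04  1.35124572e+00]
knob [(array([324., 296.,  34.,  37.]), 0.65)]
press_pad [(array([144.,   2.,  24.,  21.]), 0.88), (array([327., 296.,  30.,  37.]), 0.36)]
3.9583 [-2.31883278e-01  3.17876358e-01 -2.89484038e-01  9.65089180e-01
 -2.28081383e-04  1.42166800e+00]
knob [(array([280., 327.,  23.,   8.]), 0.73)]
press_pad []
5.4833 [ 4.57809190e-01  3.85076705e-01 -3.85201967e-01  7.99658816e-01
 -3.35621279e-04  2.22111847e+00]
level [(array([322.,  32.,  41., 224.]), 0.74), (array([125.,  94.,  97., 136.]), 0.63), (array([220., 300.,  20.,  43.]), 0.6)]
press_pad [(array([221., 305.,  16.,  38.]), 0.89), (array([117.,  94., 104., 139.]), 0.83), (array([322.,  31.,  42., 227.]), 0.73)]
5.975 [ 4.89854517e-01  4.79252145e-01 -2.33906679e-01  8.58718732e-01
 -1.54035282e-04  2.25230571e+00]
level [(array([292.,  96.,  28., 205.]), 0.75), (array([ 98., 147., 101., 129.]), 0.64)]
press_pad [(array([ 93., 152., 103., 125.]), 0.6), (array([290.,  96.,  32., 205.]), 0.58)]
```

View pics/w0.png

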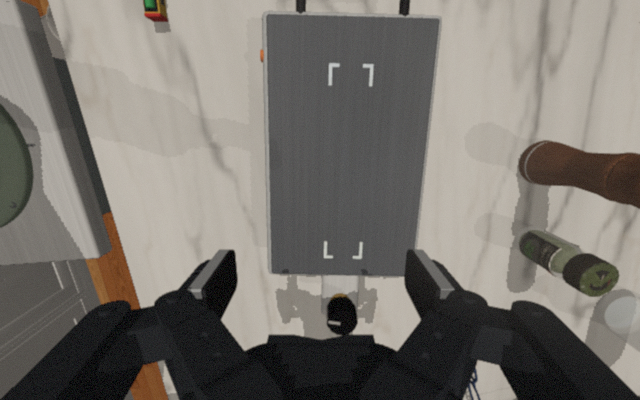

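View pics/w2.png

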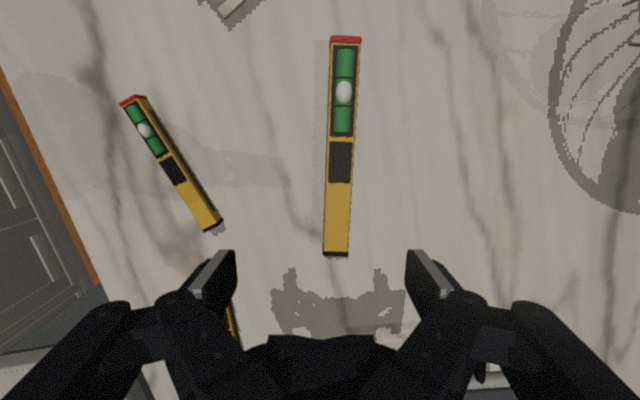

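```bash
cat > seg.py <<'E'
from h import *
def cent(mask):
    n,l,s,c=cv2.connectedComponentsWithStats(mask.astype(np.uint8)); i=1+np.argmax(s[1:,4])
    cn=cv2.findContours((l==i).astype(np.uint8),0,2)[0][0]; r=cv2.minAreaRect(cn); return np.array(r[0]),r[1],s[i,4]
def roi(im,x0,y0,x1,y1):
    m=np.zeros(im.shape[:2],bool); m[y0:y1,x0:x1]=1; return m
def levelpx(im,box):
    hsv=cv2.cvtColor(im,cv2.COLOR_BGR2HSV); H,S,V=[hsv[...,i].astype(int) for i in range(3)]; b=roi(im,*box)
    g=cent(b&(H>40)&(H<90)&(S>110)); p=cent(b&(V<70)&(S<140)); y=cent(b&(H>15)&(H<35)&(S>120)&(V>90)); return p,g,y
E
python3 - <<'E'
from seg import *
c2,i2=load("pics/w2.png");c3,i3=load("pics/w3.png")
a=levelpx(i2,(318,34,366,246));b=levelpx(i3,(286,98,324,290)); print(a,b)
for k,n in enumerate(("pad","vial")):
    print(n,tri([ray(c2,a[k][0]),ray(c3,b[k][0])]),[onz(c,x[k][0],(.0265,.03)[k]).round(4) for c,x in((c2,a),(c3,b))])
for f,box in(("w0",(300,50,390,270)),("w1",(200,20,420,330))):
    c,im=load(f"pics/{f}.png"); g=cv2.cvtColor(im,cv2.COLOR_BGR2GRAY)
    m=((g>140)&roi(im,*box)).astype(np.uint8); n,l,s,ce=cv2.connectedComponentsWithStats(m)
    print(f,[(s[i].tolist(),ce[i].round(1).tolist()) for i in range(1,n) if s[i,4]>15])
cv2.imwrite("pics/w3w1.png",np.hstack([cv2.imread("pics/w1.png")[:,150:500],i3[:,150:500]]))
E
```

```text
((array([339.72070312, 161.74827576]), (21.727148056030273, 39.813533782958984), np.int32(854)), (array([344.5,  62. ]), (26.0, 15.0), np.int32(255)), (array([341.13562012, 144.16389465]), (29.264543533325195, 202.8278350830078), np.int32(2390))) ((array([304., 214.]), (36.0, 20.0), np.int32(742)), (array([303.64782715, 176.69198608]), (13.560178756713867, 22.127269744873047), np.int32(261)), (array([305.02081299, 198.02407837]), (27.131250381469727, 182.10452270507812), np.int32(2066)))
pad (array([0.46299157, 0.33239345, 0.02529054]), [np.float64(3.0055003752014032e-05), np.float64(3.0055003751993002e-05)]) [array([0.4629, 0.3326, 0.0265]), array([0.4632, 0.3328, 0.0265])]
vial (array([0.47432638, 0.38880879, 0.13218231]), [np.float64(0.006741983274143689), np.float64(0.006741983274143851)]) [array([0.4798, 0.4088, 0.03  ]), array([0.4703, 0.3671, 0.03  ])]
w0 [([328, 63, 12, 23, 105], [331.4, 71.4]), ([363, 64, 11, 23, 106], [369.5, 72.4]), ([324, 241, 9, 17, 67], [326.0, 250.7]), ([353, 242, 10, 17, 73], [359.1, 251.5])]
w1 [([200, 20, 220, 310, 16545], [375.8, 148.9]), ([200, 65, 14, 199, 1471], [204.3, 192.3]), ([267, 88, 11, 24, 127], [269.9, 96.9]), ([302, 89, 12, 24, 130], [309.8, 97.7]), ([270, 270, 9, 18, 72], [272.3, 279.2]), ([301, 271, 10, 18, 92], [307.3, 281.3]), ([222, 303, 51, 27, 1258], [248.3, 316.5]), ([342, 305, 26, 15, 118], [354.7, 310.5]), ([330, 307, 12, 14, 79], [335.9, 312.1]), ([282, 310, 7, 7, 22], [285.1, 313.0])]
```

View pics/w3w1.png

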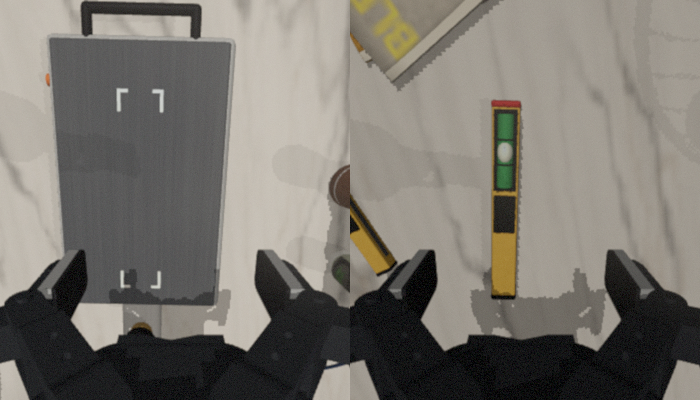

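```bash
python3 - <<'E'
from seg import *
c2,i2=load("pics/w2.png");c3,i3=load("pics/w3.png")
px=[]
for im,box in((i2,(318,34,366,246)),(i3,(286,98,324,290))):
    h=cv2.cvtColor(im,cv2.COLOR_BGR2HSV); m=roi(im,*box)&(h[...,0]>40)&(h[...,0]<90)&(h[...,1]>110)
    r=cv2.minAreaRect(np.argwhere(m)[:,::-1].astype(np.float32)); px.append(r[0]); print(r)
v,e=tri([ray(c2,px[0]),ray(c3,px[1])]); pad=np.array([.46299,.33239,.0253]); d=v-pad; d[2]=0; print("vial",v,e,"len",np.linalg.norm(d))
d/=np.linalg.norm(d); print("level mid",pad+.004*d,"yaw",np.arctan2(d[1],d[0]))
c0,_=load("pics/w0.png");c1,_=load("pics/w1.png")
A=[(331.4,71.4),(369.5,72.4),(326,250.7),(359.1,251.5)];B=[(269.9,96.9),(309.8,97.7),(272.3,279.2),(307.3,281.3)]
P=np.array([tri([ray(c0,a),ray(c1,b)])[0] for a,b in zip(A,B)]); print(P.round(4)); s=P.mean(0)
y=P[:2].mean(0)-P[2:].mean(0); x=P[[1,3]].mean(0)-P[[0,2]].mean(0)
print("spot",s,"|y|",np.linalg.norm(y),"|x|",np.linalg.norm(x),"yaw",np.arctan2(y[1],y[0]),np.arctan2(x[1],x[0])+np.pi/2,"tilt",-y[2]/np.linalg.norm(y))
u=y/np.linalg.norm(y); k=s-u*.165+np.array([0,0,.02]); print("knob~",k,[proj(c,k) for c in(c0,c1)])
E
```

```text
((342.8224182128906, 90.01896667480469), (14.79794979095459, 82.50444030761719), 3.3664603233337402)
((304.45330810546875, 150.9134979248047), (13.825154304504395, 73.97799682617188), 1.3971812725067139)
vial [0.47531801 0.38875993 0.03001624] [np.float64(0.0003073977264005032), np.float64(0.0003073977264004807)] len 0.057702246597123884
level mid [0.46384459 0.33629764 0.0253    ] yaw 1.3554880142299308
[[ 0.4891  0.0468  0.0594]
 [ 0.5262  0.0429  0.0596]
 [ 0.4689 -0.1392  0.0684]
 [ 0.5064 -0.1436  0.0693]]
spot [ 0.49764454 -0.04826365  0.06418534] |y| 0.18758618202823654 |x| 0.03748877881108146 yaw 1.4636633691040117 1.4600909528307398 tilt 0.04990246168936659
knob~ [ 0.48002338 -0.21211327  0.09241925] [array([341.11005404, 318.21283483]), array([287.91659881, 350.89930493])]
```

```bash
python3 - <<'E'
from h import *
q=down(1.3555); m=np.array([.46385,.3363])
bot.set_gripper(0.65,30); bot.move_pose([*m,.06],q)
print(bot.move_linear([*m,.003],.08,until_force=8),bot.read_position())
bot.set_gripper(0.0,30); print("w",bot.read_gripper_width()*85,bot.read_finger_force())
bot.move_linear([*m,.13],.15); print(bot.read_ft_force(),bot.read_gripper_width()*85)
c,im=snap("pics/g0.png"); print(bot.read_clock())
E
```

```text
False [0.46418585 0.33646256 0.00329454]
w 23.04090117649053 31.069520115852356
[ 0.05046699  0.04707466 -2.99020863] 23.302395188864104
9.175
```

View pics/g0.png

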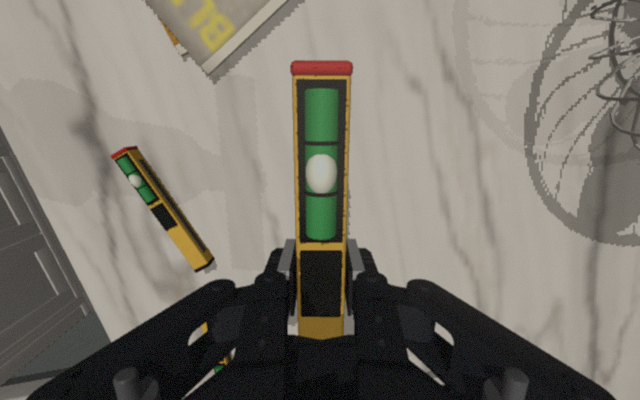

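```bash
python3 - <<'E'
from h import *
c,im=load("pics/g0.png"); d=np.load("pics/g0.npz"); T=lambda v:d['p']+q2R(d['q'])@np.array(v)
for x in(.022,.084,.095): print(x,proj(c,T((x,0,-.029))) if x<.09 else proj(c,T((x,0,-.021))))
# place
yaw=1.462; xt=np.array([np.cos(yaw),np.sin(yaw),-.04]); xt/=np.linalg.norm(xt); z=np.array([0,0,-1.]); z-=xt*(z@xt); z/=np.linalg.norm(z)
q=R2q(np.c_[xt,np.cross(z,xt),z]); s=np.array([.49765,-.04826,.0642])
P=lambda h:s-z*h
bot.move_pose(P(.08),q); bot.move_pose(P(.03),q)
print(bot.move_linear(P(-.012),.03,until_force=3),bot.read_position(),P(0.003),bot.read_ft_force())
bot.set_gripper(.55); bot.move_linear(np.array(bot.read_position())-z*.06,.12)
c,im=snap("pics/p0.png"); print(bot.read_clock())
E
```

```text
0.022 [323.58418263 239.21447173]
0.084 [323.99807474  84.57563736]
0.095 [323.84184234  56.50196021]
True [ 0.49731741 -0.04818357  0.06701252] [ 0.49766302 -0.0481408   0.0671976 ] [-0.27336247 -0.48645327  2.42506432]
12.8583
```

View pics/p0.png

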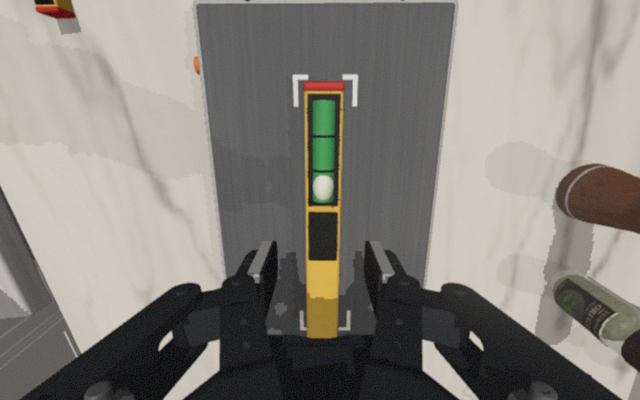

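```bash
cat > press.py <<'E'
from seg import *
Q=down(1.462); M=np.array([.4973,-.0482])
def press(tag,F=12):
    bot.set_gripper(0.0,30); bot.move_pose([*M,.125],Q); f0=np.array(bot.read_ft_force())
    print(bot.move_linear([*M,.07],.025,until_force=F),bot.read_position(),np.array(bot.read_ft_force())-f0)
def read(tag):
    c,im=snap(f"pics/{tag}.png"); print("t",bot.read_clock(),"F",np.round(bot.read_ft_force(),2)); return c,im
E
python3 - <<'E'
from press import *
c,im=load("pics/p0.png")
n=np.array([0,0,1.]); yv=np.array([np.cos(1.462),np.sin(1.462),-.04]); yv/=np.linalg.norm(yv); xv=np.array([np.sin(1.462),-np.cos(1.462),0]); n=np.cross(xv,yv); s=np.array([.49765,-.04826,.0642])
def pl(px,h):
    o,d=ray(c,px); p=o+d*((s+h*n-o)@n)/(d@n); return np.round([(p-s)@xv*1e3,(p-s)@yv*1e3],1)
for k,px,h in [("padtop",(323,212),.0265),("padbot",(323,261),.0265),("capL",(304.5,82),.024),("capR",(344.5,82),.024),("tailL",(307.5,338),.024),("tailR",(338.5,338),.024),("FTL",(293,75),0),("FTR",(357.5,75),0),("FBL",(300,330),0),("FBR",(350.5,330),0)]: print(k,pl(px,h))
press("r0"); bot.wait(2.5); read("r0")
E
```

```text
padtop [-1.3 13.6]
padbot [ -1.2 -22.1]
capL [-12.4  93.4]
capR [11.2 93.3]
tailL [-13.  -88.9]
tailR [ 10.8 -88.8]
FTL [-21.3 100.6]
FTR [ 21.5 100.5]
FBL [ -20.7 -101.8]
FBR [  22.7 -101.7]
True [ 0.4974409  -0.04876635  0.08760828] [-2.00338383  1.08705066  7.81432303]
t 17.5917 F [-2.27  0.86  7.7 ]
```

View pics/r0.png

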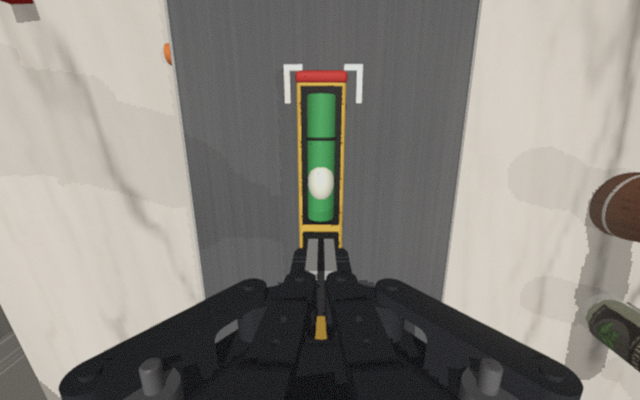

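```bash
cat >> press.py <<'E'
def bubble(tag):
    "bubble offset [mm] from vial rows: green ends (22..84 mm) give the 1-D projective scale with upper line"
    c,im=load(f"pics/{tag}.png"); h=cv2.cvtColor(im,cv2.COLOR_BGR2HSV).astype(int); b=roi(im,295,60,350,240)
    w=b&(h[...,1]<70)&(h[...,2]>140); w[:85]=0
    y=cent(w); g=np.argwhere(b&(h[...,0]>40)&(h[...,0]<90)&(h[...,1]>110))
    d=np.load(f"pics/{tag}.npz"); Rm=q2R(d['q'])
    # tool-frame: pad under the tip, vial top 5.5 mm above pad; invert row -> x
    xs=np.linspace(.0,.1,2001); rows=np.array([proj(c,d['p']+Rm@np.array([x,0,-.0055])) for x in xs])[:,1]
    f=lambda r:1e3*np.interp(-r,-rows,xs)
    e=[f(g[:,0].min()-.5),f(g[:,0].max()+.5)]; mid=sum(e)/2
    col=h[:,int(round(y[0][0]))-3:int(round(y[0][0]))+4,2].mean(1); r0,r1=g[:,0].min(),g[:,0].max()
    dark=[r for r in range(r0+4,r1-3) if col[r]<col[r-1] and col[r]<=col[r+1] and col[r]<col[r-3]-15]
    print(tag,"ends",np.round(e,1),"bubble",y[0].round(1),np.round(y[1],1),"x",f(y[0][1]).round(2),"off",(f(y[0][1])-mid).round(2),"lines",[(r,f(r).round(1)) for r in dark]); return f(y[0][1])-mid
def push(Ft=12):
    for i in range(10):
        F=bot.read_ft_force()[2]; p=np.array(bot.read_position())
        if F>=Ft: break
        if i==0: z=p[2]
        z-=.0007; bot.move_linear([*M,z],.02); bot.wait(.1)
        print(round(F,1),p.round(4))
E
python3 - <<'E'
from press import *
bubble("r0"); push(); bot.wait(2.2); read("r1"); bubble("r1"); print(bot.read_position())
E
```

```text
r0 ends [83.5 21.2] bubble [320. 183.] [32. 24.] x 41.81 off -10.51 lines [(139, np.float64(63.0)), (200, np.float64(33.1))]
7.7 [ 0.4974 -0.0488  0.0876]
7.7 [ 0.4974 -0.0487  0.0876]
t 20.5417 F [-4.31 -0.26 13.57]
r1 ends [83.5 21.2] bubble [320. 182.] [32. 24.] x 42.31 off -10.01 lines [(139, np.float64(63.0)), (200, np.float64(33.1))]
[ 0.49745154 -0.04878475  0.08751594]
```

```bash
python3 - <<'E'
from press import *
p=np.array(bot.read_position()); bot.move_linear([p[0],p[1],.17],.15); bot.set_gripper(.55)
for i,(x,y,z) in enumerate([(.465,-.275,.18),(.515,-.285,.18)]):
    bot.move_pose((x,y,z),Q); c,im=snap(f"pics/k{i}.png"); print([(np.round(d['bbox'],1),round(d['confidence'],2)) for d in bot.search_frame("wrist","knob")][:3], proj(c,[.4797,-.2123,.092]))
print(bot.read_clock())
a,b=[cv2.imread(f"pics/k{i}.png") for i in(0,1)]
cv2.imwrite("pics/kk.png",np.hstack([cv2.resize(x[100:350,240:440],None,fx=2,fy=2) for x in(a,b)]))
E
```

```text
[(array([311.8, 107.7,  46.6,  47.3]), 0.92)] [332.29546517 131.65419078]
[(array([244.5, 102.4,  50.3,  46.3]), 0.8)] [265.79511156 126.28344077]
23.1917
```

View pics/kk.png

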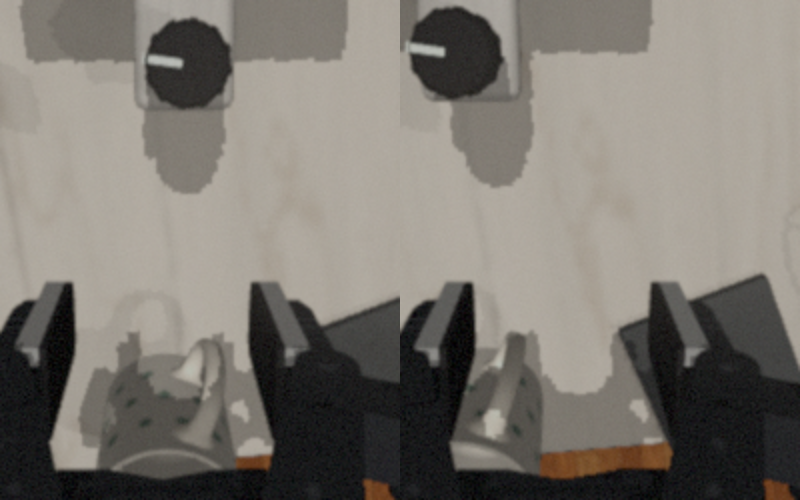

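```bash
python3 - <<'E'
from h import *
c0,_=load("pics/k0.png");c1,_=load("pics/k1.png")
print(tri([ray(c0,(335,131.3)),ray(c1,(268.8,126))]))
for z in(.085,.09,.095,.1): print(z,onz(c0,(335,131.3),z).round(4),onz(c1,(268.8,126),z).round(4))
# apparent diameter 43px -> 34 mm => depth
K,o,M=c0; print("z from size",o[2]-285*.034/43.5)
E
```

```text
(array([ 0.48188412, -0.21232061,  0.09093805]), [np.float64(1.7066576860316194e-05), np.float64(1.7066576860364614e-05)])
0.085 [ 0.4822 -0.2125  0.085 ] [ 0.4808 -0.2123  0.085 ]
0.09 [ 0.4819 -0.2123  0.09  ] [ 0.4817 -0.2123  0.09  ]
0.095 [ 0.4817 -0.2121  0.095 ] [ 0.4826 -0.2123  0.095 ]
0.1 [ 0.4815 -0.2119  0.1   ] [ 0.4835 -0.2123  0.1   ]
z from size 0.09966997426188492
```

```bash
cat > turn.py <<'E'
from press import *
def turn(a,yaw0,z=.066,k=(.4817,-.2123)):
    "turn the knob by a (positive = counter-clockwise from above), then let go and rise"
    bot.set_gripper(.56,30); bot.move_pose([*k,.14],down(yaw0))
    print("hit",bot.move_linear([*k,z],.06,until_force=6),np.round(bot.read_position(),4))
    bot.set_gripper(0.0,30); print("w",bot.read_gripper_width()*85,bot.read_finger_force(),np.round(bot.read_ft_force(),1))
    n=int(np.ceil(abs(a)/.5)); p=np.array(bot.read_position())
    for i in range(n): bot.move_pose([*k,p[2]],down(yaw0+a*(i+1)/n))
    bot.wait(.2); print(np.round(bot.read_ft_force(),1),np.round(bot.read_moment(),2),bot.read_gripper_width()*85)
    bot.set_gripper(.56); bot.move_linear([*k,.15],.12); print(bot.read_clock())
E
python3 - <<'E'
from turn import *
turn(1.36,1.462-.6)
bot.move_pose((.465,-.275,.18),Q); snap("pics/k2.png")
press("r2"); push(); bot.wait(2.3); read("r2"); bubble("r2")
a,b=[cv2.imread(f"pics/{t}.png") for t in("k2","r2")]
cv2.imwrite("pics/v2.png",np.hstack([cv2.resize(x,(400,400)) for x in(a[40:240,240:440],b[40:280,200:440])]))
E
```

```text
hit False [ 0.482  -0.2125  0.0664]
w 32.88188785544533 29.849434286006726 [ 2.7 -0.7  0. ]
[-1.8 -5.4 -0.3] [-1.35  1.15  0.02] 32.53728859986377
28.6083
True [ 0.4974294  -0.04911446  0.08661233] [-2.90782169 -0.12979772  6.42973856]
7.2 [ 0.4974 -0.0491  0.0866]
8.2 [ 0.4975 -0.0491  0.0866]
t 35.275 F [-4.15 -2.48 14.47]
r2 ends [83.  21.2] bubble [320.5 162.5] [33. 25.] x 51.88 off -0.22 lines [(140, np.float64(62.5)), (183, np.float64(41.8))]
```

View pics/v2.png

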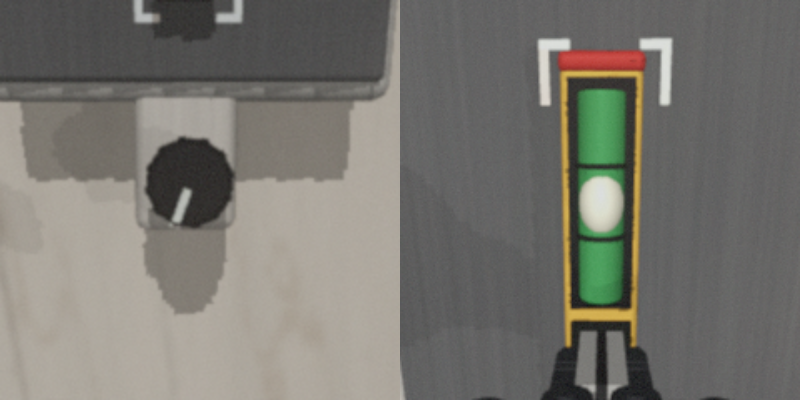

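```bash
python3 - <<'E'
from press import *
c,im=load("pics/r2.png"); d=np.load("pics/r2.npz"); Rm=q2R(d['q'])
r=im[:,317:325,2].mean(1); g=im[:,309:333,1].mean(1)
print("red",r[134:190].round().astype(int).tolist()); gl=im[:,[309,310,311,330,331,332],1].mean(1); print("g",g[134:190].round().astype(int).tolist())
xs=np.linspace(0,.1,2001)
for h in(-.0055,-.003):
    rows=np.array([proj(c,d['p']+Rm@np.array([x,0,h])) for x in xs])[:,1]; f=lambda q:1e3*np.interp(-q,-rows,xs)
    print(h,f(np.array([140,146,162.5,179.,183])).round(2))
E
```

```text
red [83, 82, 81, 78, 62, 49, 48, 57, 77, 81, 81, 118, 184, 214, 219, 219, 219, 218, 219, 219, 219, 219, 219, 219, 218, 218, 219, 219, 219, 219, 219, 218, 219, 219, 219, 218, 217, 216, 213, 210, 206, 202, 198, 192, 177, 127, 85, 73, 55, 45, 48, 61, 76, 78, 78, 78]
g [150, 150, 150, 141, 95, 52, 49, 93, 140, 149, 149, 153, 166, 179, 187, 195, 200, 204, 207, 208, 209, 210, 211, 212, 211, 212, 211, 211, 211, 210, 209, 208, 207, 205, 203, 201, 197, 193, 189, 184, 178, 174, 168, 162, 156, 150, 144, 120, 74, 45, 70, 117, 143, 148, 147, 147]
-0.0055 [62.49 59.71 51.88 43.8  41.81]
-0.003 [62.33 59.49 51.53 43.3  41.27]
```

```bash
python3 - <<'E'
from press import *
bot.wait(1.5); read("r3"); o=bubble("r3"); F=bot.read_ft_force()[2]
if abs(o)<.9 and 9<F<17: print(bot.close_job())
E
```

```text
t 36.825 F [-4.12 -1.66 14.14]
r3 ends [83.  21.2] bubble [320.5 162.5] [33. 25.] x 51.88 off -0.22 lines [(140, np.float64(62.5)), (183, np.float64(41.8))]
the job is handed in; nothing more can be done
None
```

The job is handed in at 36.8 s: the level lies inside the corner marks and is still pressed at about 14 N with the foot firmly on its pad. The knob was turned 1.36 rad counter-clockwise, and the bubble read about 0.3 mm from centre and still; the mug, spice jar and pepper mill were not touched.

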